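Set a gate valve one turn open for packing

TASK

Ready the gate valve on the robot's left for packing: wind its wheel clockwise by the yellow handle, gently, until the stem is fully home on its seat, then open it by one full turn of real stem movement, counting only after the wheel's slack has been taken up, and let go. Do not force it so that the valve slips round in its clamp, and leave the other valve and everything else on the table alone.

Things in the scene. Friction and masses are not known exactly. Their poses are not given: they have to be found in the camera images.
- clamp_a: Grey holding fixture A, bolted to the table: plate 150 x 130 x 22 mm, two dark jaws holding brass gate valve A upright. Origin: centre of the plate's underside, on the vertical axis of valve and wheel; z up. One fixture stands at y > 0 (left, the one to work on), the other at y < 0; which is which varies.
- hub_a (a point): Centre of red handwheel A, on its vertical axis, at the rim's mid-height, 130 mm above the table. Rim 100 mm in diameter between rod centres, rod 12 mm thick; three spokes; the stem's top stays below 18 mm over this point. Counterclockwise from above opens. The wheel drives the stem through a loose dog: see the stem joint.
- handle_a (a point): Point on the axis of wheel A's upright yellow handle, 33 mm above the rim's mid-height, 50 mm from the wheel's axis. Round grip, 20 mm in diameter, from 7 to 57 mm above the rim's mid-height; it spins freely on its vertical axis, so a gripper can hold it from above and carry it round without turning. The point's orientation spins too and means nothing.
- stem_a (a joint): Stem height, m: 0 seated (shut), +0.0015 per turn; starts 1/4 to 0.6 turn open. After a reversal the wheel turns freely (under 1 N at the handle) through a slack of 40 to 140 degrees, different for A and B, then takes the stem along (about 9 N along the turning direction; it stays where left). At the start the wheel is anywhere in the slack. At the seat the stem stops dead.
- valve_a (a joint): Twist of brass valve A in its clamp, rad about the vertical, 0 at the start. Held by friction only: about 1.15 N m (23 N along the turning direction at the handle) makes the whole valve slip round; more than 0.06 rad is a fault.
- clamp_b: Grey holding fixture B, bolted to the table: plate 150 x 130 x 22 mm, two dark jaws holding brass gate valve B upright. Origin: centre of the plate's underside, on the vertical axis of valve and wheel; z up. One fixture stands at y > 0 (left, the one to work on), the other at y < 0; which is which varies.
- hub_b (a point): Centre of red handwheel B, on its vertical axis, at the rim's mid-height, 130 mm above the table. Rim 100 mm in diameter between rod centres, rod 12 mm thick; three spokes; the stem's top stays below 18 mm over this point. Counterclockwise from above opens. The wheel drives the stem through a loose dog: see the stem joint.
- handle_b (a point): Point on the axis of wheel B's upright yellow handle, 33 mm above the rim's mid-height, 50 mm from the wheel's axis. Round grip, 20 mm in diameter, from 7 to 57 mm above the rim's mid-height; it spins freely on its vertical axis, so a gripper can hold it from above and carry it round without turning. The point's orientation spins too and means nothing.
- stem_b (a joint): Stem height, m: 0 seated (shut), +0.0015 per turn; starts 1/4 to 0.6 turn open. After a reversal the wheel turns freely (under 1 N at the handle) through a slack of 40 to 140 degrees, different for A and B, then takes the stem along (about 9 N along the turning direction; it stays where left). At the start the wheel is anywhere in the slack. At the seat the stem stops dead.
- valve_b (a joint): Twist of brass valve B in its clamp, rad about the vertical, 0 at the start. Held by friction only: about 1.15 N m (23 N along the turning direction at the handle) makes the whole valve slip round; more than 0.06 rad is a fault.
- carton: Bystander: closed brown carton 100 x 130 x 90 mm; origin under its centre.
- spanner: Bystander: steel spanner 180 mm long lying flat; origin under its middle.
- screwdriver: Bystander: red-handled screwdriver 200 mm long, lying; origin under its middle.
- tape: Bystander: orange tape core, ring 100 mm outside diameter, 48 mm tall; origin under its centre.
- bowl: Bystander: red plastic bowl, 120 mm wide, 45 mm tall; origin under its centre.
- plug: Bystander: brass pipe plug 44 mm wide, 30 mm tall; origin under its centre.
Mind the look-alikes: they are no part of the job. What is shaped like the clamp_a but green is not meant.

How it is judged:
On the way:
1. the left-hand valve is wound shut: its stem is within 0.06 mm (14 degrees of stem nut) of its seat (((world y of clamp_a above 0 m and value of joint stem_a below 6e-05 m) or (world y of clamp_b above 0 m and value of joint stem_b below 6e-05 m))), for 0.05 s.
At the end, for the whole second after the job is handed in: The stem of the left-hand valve (the one at y > 0) stands one turn of the stem nut above its seat, 1.5 mm, to within 30 degrees (0.125 mm), and is at rest (((world y of clamp_a above 0 m and value of joint stem_a between 0.001375 and 0.001625 m and velocity of joint stem_a between -0.0002 and 0.0002 m/s) or (world y of clamp_b above 0 m and value of joint stem_b between 0.001375 and 0.001625 m and velocity of joint stem_b between -0.0002 and 0.0002 m/s))); the robot touches nothing.
It fails at once if either valve slipped round in its clamp by more than 0.06 rad (value of joint any of valve_a, valve_b above 0.06 rad or value of joint any of valve_a, valve_b below -0.06 rad).
It fails at once if the wheel of the right-hand valve was moved (its handle by more than 15 mm) ((world y of clamp_a above 0 m and distance of handle_b from where it was at the start of the episode above 0.015 m) or (world y of clamp_b above 0 m and distance of handle_a from where it was at the start of the episode above 0.015 m)).
It fails at once if a bystander was moved by more than 30 mm (distance of any of carton, spanner, screwdriver, tape, bowl, plug from where it was at the start of the episode above 0.03 m).
It also fails if it takes over 72 s, if anything falls off the work surface, if the arm or the gripper's body presses on something with over 40 N, if the wrist force passes 120 N, or if a joint passes its speed limit or range.

ROBOT

A 6-joint arm with a two-finger parallel gripper is mounted at the origin on the work surface. World frame = base frame: x ahead of the robot, y to its left, z up, the work surface at z = 0. Lengths are in m, angles in rad, forces in N, time in s.
With the tool pointing down it reaches from about 0.4 to 0.925 m from the base axis. Payload 12.5 kg.
Tool frame: the origin (TCP) lies on the front face of the gripper's body, between the roots of the fingers; the fingertips stand 78 mm ahead of it and the grasp point (between the pads) lies 59 mm ahead of it; z points along the fingers, y is the line along which they close (so a half turn about z gives the same grasp; the last joint's range is limited). The gripper opens to 95 mm and grips with 3 to 60 N. Pads are 20 mm wide; open, the fingers measure 119 mm over their backs; the gripper's body (75 mm by 180 mm) begins 59 mm behind the grasp point.
Start: joints at [-1.299, 0.491, 1.559, -0, 1.092, -0.106], TCP at [0.231, -0.581, 0.292] pointing down, gripper open.
Joint ranges: [-3.1, 3.1], [-0.84, 2.19], [0.05, 2.79], [-1.13, 4.28], [0.06, 2.93], [-2.69, 2.69]. Speed limits (rad/s): [2.22, 2.22, 2.79, 3.14, 3.14, 3.14].

INTERFACE

Orientations are given as a rotation vector (axis times angle).
In Python, from cell import readout, imaging, hand_in, finder gives the robot as it stands.
- The arm moves only by the shell command python3 -m handwheel 'ROWS' [FORCE]. ROWS is JSON, a list of rows, each a list of 7 numbers: the opening, from -1 (shut) to 1 (fully open), then the shift along the tool's x, y, z in m, then the turn, a rotation vector about the tool's x, y, z in rad. A call has 1 to 12 rows; each row shifts and turns the commanded pose from where the row before left it, along the tool's axes as they then stand; what a row does not reach is not made up. A row lasts 1/12 s, in which the tool goes at most 41.7 mm and 7.16 degrees, less where a joint would pass 70% of its speed; a pose out of reach is approached as far as the arm can. A call is refused whole if a number of a shift passes 0.0417 or a number of a turn 0.125, either way. A call with a gripper value outside its range is refused whole. The fingers move at their own pace and stop on an object; FORCE is the grip in N (left out, the last holds). Time passes only in rows, so rows that do not move let the fingers close. It gives the time, the measured TCP pose, the force, the opening and the grip force at its end, in the units of the state.
- readout.read_state(): the state, without advancing time (a new reading comes with each control period).
- imaging.camera(name): name is "scene" or "side" or "wrist"; returns a dict with "frame" (400x640x3 uint8, red, green, blue), "K" (3x3 intrinsics, pixels), "position" and "orientation" of the camera in the world. Camera axes: x right, y down, z forward; pixel columns grow to the right and rows downward; lengths in m; the calibration is good to about 2 mm. A picture is of the moment at which its call begins. There is no depth.
- hand_in(): hands the job in; it is judged then, once.
Trained networks look in the newest picture that a camera, given by its name, has taken for a name from the list of things; names that differ only in an ending like _2 or _b are one class to them, and where a whole thing is asked for, a point or a joint stands for the part that bears it (a point fixed in the world has none). Each returns a list of dicts, best first, with "confidence" (0 to 1); they miss things now and then, are a little off and sometimes report something else, mostly with a low value. They report only what shows in the picture. A call takes as long as a camera call. They do not tell look-alikes from the thing itself.
- finder.cut_out(camera, name): "pixels" (400x640 bool, what is visible of it) and "point" ([column, row] in pixels, amid what is visible of it).
- finder.landmark_of(camera, name): "point" ([column, row] in pixels: a listed point, or the origin of a listed thing).
The state is a dict: "t": time; "joint_positions": joint angles; "joint_vel": joint speeds; "joint_torque": joint torques, N m; "tool_pos": TCP position; "ee_rot": TCP orientation; "force": force on the tool from outside, world axes, zero at the start; "wrist_torque": the same for the moment, N m; "gripper_width": opening from 0.0 (shut) to 1.0 (fully open); "gripper_force": force on a finger pad.
Only numpy, scipy, OpenCV 4.12 (cv2) and the standard library are available. Lean on these libraries where they do the work, as an engineer would, in place of code of your own. Each camera call takes 0.05 s, during which the arm holds its last target. There are 200 camera calls.

## Working session

There is one attempt and no reset: what is moved stays moved. The work goes in short steps, Python scripts to look and compute and a shell command to move; the robot and the scene stay as the last step left them, time stands still between calls to the robot, and variables do not carry over. Pictures are saved under pics/ and viewed, at most 10 in all, crops included, and the job is handed in when it is done.

```bash
ls; mkdir -p pics; cat > h.py <<'E'
import numpy as np,cv2
from cell import readout,imaging,finder,hand_in
from scipy.spatial.transform import Rotation as R
def cam(n):
    c=imaging.camera(n); o=np.array(c["orientation"],float)
    c["R"]=o if o.shape==(3,3) else (R.from_rotvec(o).as_matrix() if o.size==3 else R.from_quat(o).as_matrix()); return c
def ray(c,p):
    d=c["R"]@np.linalg.inv(c["K"])@np.array([p[0],p[1],1.]); return np.array(c["position"]),d
def at_z(c,p,z):
    o,d=ray(c,p); return o+d*(z-o[2])/d[2]
def save(c,n): cv2.imwrite("pics/"+n,c["frame"][:,:,::-1])
E
python3 - <<'E'
from h import *
s=readout.read_state();print({k:np.round(v,3).tolist() for k,v in s.items()})
fr=[]
for n in("scene","side"):
    c=cam(n);fr.append(c["frame"]);print(n,c["position"],c["orientation"])
    for nm,z in(("clamp_a",0),("hub_a",.13),("handle_a",.163)):
        for r in finder.landmark_of(n,nm): print(nm,np.round(r["point"],1),round(r["confidence"],2),at_z(c,r["point"],z).round(3))
    save(c,n+".png")
E
```

```text
pics
{'t': 0.0, 'joint_positions': [-1.299, 0.492, 1.559, -0.0, 1.092, -0.106], 'joint_vel': [0.002, -0.002, 0.0, 0.001, 0.001, 0.001], 'joint_torque': [0.001, -61.265, -25.819, 0.069, 0.048, -0.0], 'tool_pos': [0.231, -0.581, 0.292], 'ee_rot': [-3.085, -0.59, 0.0], 'force': [-1.086, -0.198, 0.709], 'wrist_torque': [-0.034, 0.001, -0.043], 'gripper_force': 0.0, 'gripper_width': 1.0}
scene [ 1.23429824 -0.47583123  1.10759845] [-2.15724697 -1.20071454  0.45298592]
clamp_a [387.  131.7] 0.89 [0.254 0.373 0.   ]
clamp_a [359.  182.8] 0.87 [0.398 0.161 0.   ]
clamp_a [398.5 237.1] 0.84 [0.626 0.138 0.   ]
clamp_a [286.3 290.8] 0.65 [ 0.613 -0.208  0.   ]
hub_a [282.7 264.3] 0.79 [ 0.619 -0.212  0.13 ]
hub_a [359.4 155.1] 0.75 [0.408 0.148 0.13 ]
hub_a [391.7  97. ] 0.59 [0.242 0.386 0.13 ]
handle_a [391.1  99.8] 0.59 [0.286 0.347 0.163]
handle_a [272.6 272.3] 0.41 [ 0.647 -0.25   0.163]
handle_a [359.7 157.8] 0.41 [0.445 0.122 0.163]
side [0.37928664 0.88311261 0.89849843] [-0.15400473  2.80927039 -1.27612272]
clamp_a [392.4 339. ] 0.78 [0.251 0.389 0.   ]
clamp_a [337.9 258.2] 0.77 [0.405 0.146 0.   ]
clamp_a [288.3 149. ] 0.74 [ 0.653 -0.413  0.   ]
clamp_a [262.  252.2] 0.73 [0.639 0.148 0.   ]
clamp_a [285.1 180.4] 0.57 [ 0.63  -0.206  0.   ]
hub_a [257.6 220.9] 0.84 [0.64  0.142 0.13 ]
hub_a [285.2 153.5] 0.73 [ 0.62  -0.197  0.13 ]
hub_a [338.9 228. ] 0.68 [0.406 0.145 0.13 ]
handle_a [327.2 212.6] 0.59 [0.442 0.121 0.163]
handle_a [274.9 208.9] 0.55 [0.591 0.121 0.163]
handle_a [382.7 288.4] 0.44 [0.292 0.357 0.163]
handle_a [276.8 135.6] 0.41 [ 0.659 -0.258  0.163]
```

View pics/scene.png

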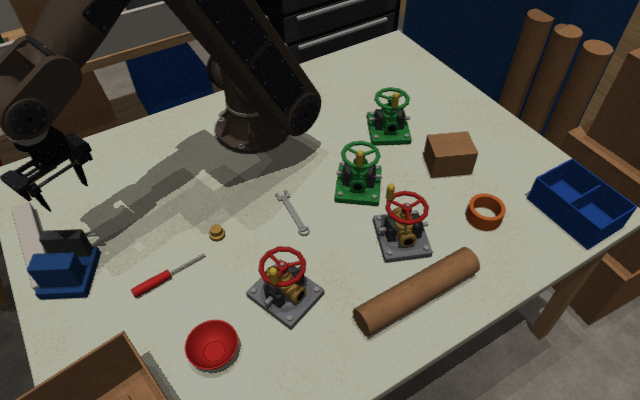

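View pics/side.png

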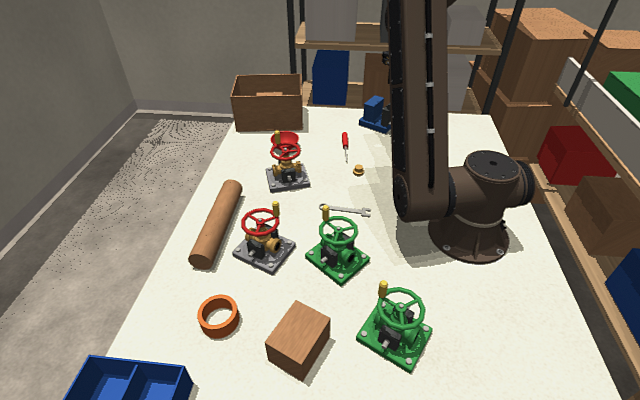

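The scene view shows the grey left valve with its red wheel at about (405,207) and yellow handle at (391,190). In the side view they are at (260,220) and (276,209). The green valves are look-alikes. The networks put the hub at about (0.640, 0.142) and the handle at about (0.591, 0.121). I'll move above the handle with the tool squared to the world axes.

```bash
python3 -m handwheel '[[0.1,0,0,-0.008,0,0,0.095],[0.1,0,0,-0.008,0,0,0.095],[0.1,0,0,-0.008,0,0,0.094],[0.1,0,0,-0.008,0,0,0.094],[0.1,0.018,-0.035,0,0,0,0],[0.1,0.018,-0.035,0,0,0,0],[0.1,0.018,-0.035,0,0,0,0],[0.1,0.018,-0.035,0,0,0,0],[0.1,0.018,-0.035,0,0,0,0],[0.1,0.018,-0.035,0,0,0,0],[0.1,0.018,-0.035,0,0,0,0],[0.1,0.018,-0.035,0,0,0,0]]' 8
python3 -m handwheel '[[0.1,0.018,-0.035,0,0,0,0],[0.1,0.018,-0.035,0,0,0,0],[0.1,0.018,-0.035,0,0,0,0],[0.1,0.018,-0.035,0,0,0,0],[0.1,0.018,-0.035,0,0,0,0],[0.1,0.018,-0.035,0,0,0,0],[0.1,0.018,-0.035,0,0,0,0],[0.1,0.018,-0.035,0,0,0,0],[0.1,0.018,-0.035,0,0,0,0],[0.1,0.018,-0.035,0,0,0,0],[0.1,0,0,0,0,0,0],[0.1,0,0,0,0,0,0]]'
python3 - <<'E'
from h import *
s=readout.read_state();print(s["t"],np.round(s["tool_pos"],4),np.round(s["ee_rot"],3),s["gripper_width"],np.round(s["force"],2))
for n in("wrist","scene","side"):
    c=cam(n)
    for nm,z in(("hub_a",.13),("handle_a",.163)):
        for r in finder.landmark_of(n,nm): print(n,nm,np.round(r["point"],1),round(r["confidence"],2),at_z(c,r["point"],z).round(4))
    save(c,n+"2.png")
E
```

```text
t: 1.4
tool_pos: [0.375, -0.2992, 0.3244]
ee_rot: [3.141, -0.001, 0.001]
force: [0.5, -0.7, 0.2]
gripper_width: 0.548
gripper_force: 0.0
t: 2.4
tool_pos: [0.555, 0.0507, 0.3238]
ee_rot: [3.141, 0.005, -0.001]
force: [-0.1, -0.6, 0.6]
gripper_width: 0.551
gripper_force: 0.0
2.4 [0.555  0.0507 0.3238] [ 3.141e+00  5.000e-03 -1.000e-03] 0.5513753066297388 [-0.13 -0.55  0.6 ]
wrist hub_a [208.4 112.5] 0.65 [0.6319 0.1437 0.13  ]
wrist hub_a [631.7 120.4] 0.63 [ 0.6263 -0.2144  0.13  ]
wrist handle_a [235.4 167. ] 0.75 [0.5914 0.1158 0.163 ]
scene hub_a [408.4 209.2] 0.82 [0.6396 0.1415 0.13  ]
scene hub_a [279.6 263.9] 0.82 [ 0.6142 -0.2176  0.13  ]
scene hub_a [479.1 217.2] 0.69 [0.7544 0.2767 0.13  ]
scene hub_a [390.4  96.9] 0.57 [0.2392 0.3823 0.13  ]
scene hub_a [358.4 154.8] 0.56 [0.4059 0.1462 0.13  ]
scene handle_a [385.2 190.1] 0.59 [0.5779 0.1099 0.163 ]
scene handle_a [392.4  99.1] 0.56 [0.2848 0.352  0.163 ]
scene handle_a [273.1 275.1] 0.44 [ 0.6538 -0.2527  0.163 ]
scene handle_a [357.2 157.9] 0.37 [0.4423 0.1156 0.163 ]
side hub_a [259.9 219.7] 0.76 [0.6341 0.1361 0.13  ]
side hub_a [337.4 228.1] 0.71 [0.4104 0.1457 0.13  ]
side hub_a [401.9 308. ] 0.6 [0.2451 0.3824 0.13  ]
side handle_a [381.4 289.4] 0.68 [0.2948 0.3602 0.163 ]
side handle_a [328.7 210.6] 0.6 [0.4383 0.1121 0.163 ]
side handle_a [275.4 205.3] 0.5 [0.5921 0.1063 0.163 ]
```

View pics/wrist2.png

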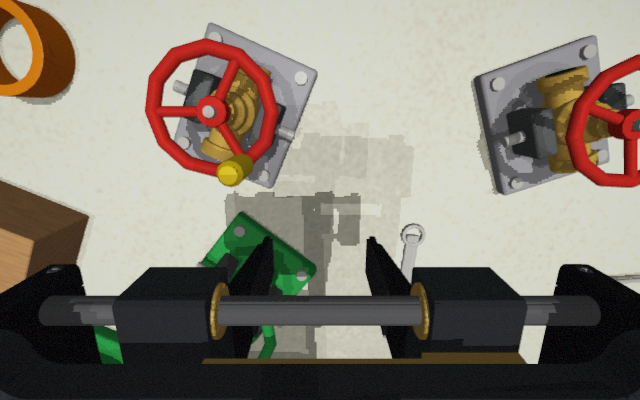

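The wrist picture shows wheel A with its hub at about (211,111) and the handle's top cap at about (235,173). I'll refine both by colour.

```bash
cat >> h.py <<'E'
def wheel(n="wrist",near=(0.638,0.143)):
    c=cam(n);hsv=cv2.cvtColor(c["frame"],cv2.COLOR_RGB2HSV);h,s,v=cv2.split(hsv)
    red=(((h<5)|(h>174))&(s>150)&(v>60)).astype(np.uint8)
    k,l,st,ce=cv2.connectedComponentsWithStats(red);out=[]
    for i in range(1,k):
        if st[i,4]<300: continue
        cn=max(cv2.findContours((l==i).astype(np.uint8),cv2.RETR_EXTERNAL,cv2.CHAIN_APPROX_NONE)[0],key=len)
        P=np.array([at_z(c,p[0],.13)[:2] for p in cn]).astype(np.float32)
        (x,y),r=cv2.minEnclosingCircle(P);e=cv2.fitEllipse(P)
        if np.hypot(x-near[0],y-near[1])<.05: print("hub",round(x,4),round(y,4),"r",round(r,4),"ell",np.round(e[0],4),np.round(e[1],4))
    yel=((h>22)&(h<32)&(s>150)&(v>120)).astype(np.uint8)
    k,l,st,ce=cv2.connectedComponentsWithStats(yel)
    for i in range(1,k):
        if st[i,4]>60: print("yel",st[i],at_z(c,ce[i],.187).round(4),at_z(c,ce[i],.163).round(4))
    return c
E
python3 -c "
from h import *
wheel()"
```

```text
hub 0.6329 0.1409 r 0.0562 ell [0.6367 0.1399] [0.1025 0.1065]
yel [214 159  26  27 528] [0.5914 0.1138 0.187 ] [0.5869 0.1206 0.163 ]
```

```bash
python3 -m handwheel '[[0,0.018,-0.032,0,0,0,0],[0,0.018,-0.033,0,0,0,0],[0,0,0,0.02,0,0,0],[0,0,0,0.02,0,0,0],[0,0,0,0,0,0,0],[0,0,0,0,0,0,0]]'
python3 - <<'E'
from h import *
c=wheel();save(c,"w3.png")
c=cam("side");cv2.imwrite("pics/s3.png",cv2.resize(c["frame"][130:290,180:360,::-1],None,fx=4,fy=4,interpolation=cv2.INTER_CUBIC)[:600])
s=readout.read_state();print(s["tool_pos"],s["force"])
E
```

```text
t: 3.4
tool_pos: [0.5906, 0.1138, 0.2839]
ee_rot: [3.141, -0.001, -0.003]
force: [0.9, -0.8, 0.5]
gripper_width: 0.502
gripper_force: 0.0
hub 0.6328 0.1411 r 0.0557 ell [0.6338 0.1415] [0.1056 0.1096]
[0.59105496 0.11369895 0.28538836] [ 0.07711087 -0.10025649  0.2774656 ]
```

View pics/w3.png

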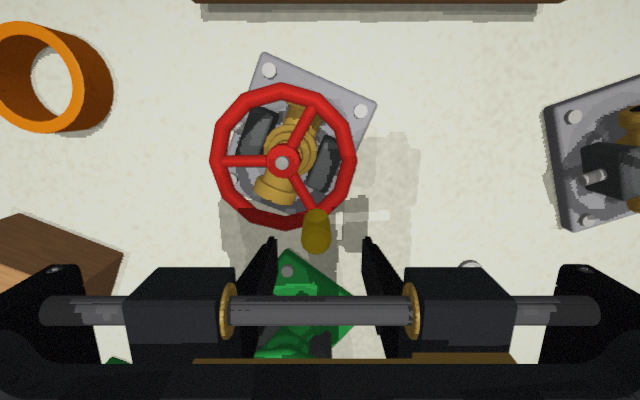

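The wrist view shows the hub at (282,162). The handle is centred between the fingers, with its cap at about (316,240). I'll descend and grip gently.

```bash
python3 - <<'E'
from h import *
c=cam("wrist");print(at_z(c,(316,239),.187),at_z(c,(316,228),.163))
E
python3 -m handwheel '[[0,0,0,0.02,0,0,0],[0,0,0,0.02,0,0,0],[0,0,0,0.017,0,0,0],[0,0,0,0,0,0,0],[0,0,0,0,0,0,0],[-1,0,0,0,0,0,0],[-1,0,0,0,0,0,0],[-1,0,0,0,0,0,0],[-1,0,0,0,0,0,0],[-1,0,0,0,0,0,0],[-1,0,0,0,0,0,0],[-1,0,0,0,0,0,0]]' 12
python3 -c "
from h import *
s=readout.read_state();print(s['tool_pos'],s['force'],s['gripper_width'],s['gripper_force'])"
```

```text
[0.59298787 0.11554675 0.187     ] [0.59149818 0.11574337 0.163     ]
t: 4.55
tool_pos: [0.5909, 0.114, 0.2276]
ee_rot: [3.142, -0.0, 0.001]
force: [-0.4, 0.1, 3.9]
gripper_width: 0.206
gripper_force: 12.0
[0.59086257 0.11403856 0.22762474] [-0.44908424  0.14864287  3.94299967] 0.2064386825505298 12.00105831027031
```

```bash
cat > rows.py <<'E'
import sys,numpy as np
# start angle, step, count, [hubx huby r]: tool-axis shifts in mm
a,st,n=map(float,sys.argv[1:4]);n=int(n);cx,cy,x,y=map(float,sys.argv[4:8]) if len(sys.argv)>4 else (.633,.141,0,0)
t=np.radians(a+st*np.arange(n+1));P=1e3*np.c_[cx+.05*np.cos(t),cy+.05*np.sin(t)]
cur=P[0].copy() if not x else 1e3*np.array([x,y])
for i in range(1,n+1):
    d=np.round(P[i]-cur,1);cur=cur+d;print(f"{a+st*i:.1f}: {d[0]/1e3:.4f},{-d[1]/1e3:.4f}",end=" | " if i%3 else "\n")
E
cat > chk.py <<'E'
import sys,numpy as np
from cell import readout
s=readout.read_state();h=np.array([.633,.141]);p=np.array(s["tool_pos"])[:2]-h
th=np.arctan2(p[1],p[0]);e=np.array([np.cos(th),np.sin(th)]);t=np.array([-e[1],e[0]]);f=np.array(s["force"])
print(f"T t={s['t']:.2f} th={np.degrees(th)%360:.1f} r={np.hypot(*p)*1e3:.1f} Ft={f[:2]@t:.1f} Fr={f[:2]@e:.1f} Fz={f[2]:.1f}")
sys.exit(1 if abs(f[:2]@t)>float(sys.argv[1]) else 0)
E
python3 rows.py 212.7 -5 72; python3 chk.py 5
```

```text
207.7: -0.0022,-0.0038 | 202.7: -0.0019,-0.0039 | 197.7: -0.0015,-0.0041
192.7: -0.0011,-0.0042 | 187.7: -0.0008,-0.0043 | 182.7: -0.0004,-0.0044
177.7: 0.0000,-0.0043 | 172.7: 0.0004,-0.0044 | 167.7: 0.0007,-0.0043
162.7: 0.0011,-0.0042 | 157.7: 0.0015,-0.0041 | 152.7: 0.0018,-0.0039
147.7: 0.0022,-0.0038 | 142.7: 0.0025,-0.0036 | 137.7: 0.0028,-0.0034
132.7: 0.0031,-0.0031 | 127.7: 0.0033,-0.0028 | 122.7: 0.0036,-0.0025
117.7: 0.0037,-0.0022 | 112.7: 0.0040,-0.0018 | 107.7: 0.0041,-0.0015
102.7: 0.0042,-0.0012 | 97.7: 0.0043,-0.0008 | 92.7: 0.0043,-0.0004
87.7: 0.0044,0.0000 | 82.7: 0.0043,0.0004 | 77.7: 0.0043,0.0007
72.7: 0.0042,0.0011 | 67.7: 0.0041,0.0015 | 62.7: 0.0040,0.0019
57.7: 0.0038,0.0021 | 52.7: 0.0036,0.0025 | 47.7: 0.0033,0.0028
42.7: 0.0031,0.0031 | 37.7: 0.0028,0.0033 | 32.7: 0.0026,0.0036
27.7: 0.0021,0.0037 | 22.7: 0.0019,0.0040 | 17.7: 0.0015,0.0041
12.7: 0.0012,0.0042 | 7.7: 0.0007,0.0043 | 2.7: 0.0004,0.0043
-2.3: 0.0000,0.0044 | -7.3: -0.0003,0.0043 | -12.3: -0.0008,0.0043
-17.3: -0.0011,0.0043 | -22.3: -0.0015,0.0041 | -27.3: -0.0018,0.0039
-32.3: -0.0022,0.0038 | -37.3: -0.0025,0.0036 | -42.3: -0.0027,0.0033
-47.3: -0.0031,0.0031 | -52.3: -0.0033,0.0028 | -57.3: -0.0036,0.0026
-62.3: -0.0038,0.0022 | -67.3: -0.0039,0.0018 | -72.3: -0.0041,0.0015
-77.3: -0.0042,0.0012 | -82.3: -0.0043,0.0007 | -87.3: -0.0044,0.0004
-92.3: -0.0043,0.0000 | -97.3: -0.0044,-0.0003 | -102.3: -0.0043,-0.0008
-107.3: -0.0042,-0.0011 | -112.3: -0.0041,-0.0015 | -117.3: -0.0040,-0.0018
-122.3: -0.0037,-0.0021 | -127.3: -0.0036,-0.0025 | -132.3: -0.0034,-0.0028
-137.3: -0.0031,-0.0031 | -142.3: -0.0028,-0.0033 | -147.3: -0.0025,-0.0036
T t=4.55 th=212.6 r=50.0 Ft=-0.4 Fr=0.3 Fz=3.9
```

```bash
time python3 -m handwheel '[[-1,-0.0022,-0.0038,0,0,0,0],[-1,-0.0019,-0.0039,0,0,0,0]]' && python3 chk.py 5 && python3 -m handwheel '[[-1,-0.0015,-0.0041,0,0,0,0],[-1,-0.0011,-0.0042,0,0,0,0]]' >/dev/null && python3 chk.py 5 && python3 -m handwheel '[[-1,-0.0008,-0.0043,0,0,0,0],[-1,-0.0004,-0.0044,0,0,0,0]]' >/dev/null && python3 chk.py 5 && python3 -m handwheel '[[-1,0,-0.0043,0,0,0,0],[-1,0.0004,-0.0044,0,0,0,0]]' >/dev/null && python3 chk.py 5 && python3 -m handwheel '[[-1,0.0007,-0.0043,0,0,0,0],[-1,0.0011,-0.0042,0,0,0,0]]' >/dev/null && python3 chk.py 5
```

```text
t: 4.72
tool_pos: [0.5867, 0.1218, 0.2276]
ee_rot: [3.141, -0.001, 0.001]
force: [1.1, 0.1, 5.1]
gripper_width: 0.207
gripper_force: 12.0
T t=4.72 th=202.5 r=50.2 Ft=0.4 Fr=-1.1 Fz=5.1
T t=4.88 th=192.1 r=50.2 Ft=-0.2 Fr=-0.6 Fz=5.9
T t=5.05 th=181.9 r=50.3 Ft=0.2 Fr=-0.9 Fz=4.8
T t=5.22 th=172.0 r=50.3 Ft=0.4 Fr=-0.4 Fz=5.2
T t=5.38 th=162.8 r=50.4 Ft=9.1 Fr=-1.4 Fz=5.8
real	0m0.781s
user	0m1.095s
sys	0m0.060s
```

Drive began at about 167°, so the seat lies between +82° and −53°. I'll go freely to 87.7°, then take 2° steps with a check on each.

```bash
python3 -m handwheel '[[-1,0.0015,-0.0041,0,0,0,0],[-1,0.0018,-0.0039,0,0,0,0],[-1,0.0022,-0.0038,0,0,0,0],[-1,0.0025,-0.0036,0,0,0,0]]' >/dev/null && python3 chk.py 13 && python3 -m handwheel '[[-1,0.0028,-0.0034,0,0,0,0],[-1,0.0031,-0.0031,0,0,0,0],[-1,0.0033,-0.0028,0,0,0,0],[-1,0.0036,-0.0025,0,0,0,0]]' >/dev/null && python3 chk.py 13 && python3 -m handwheel '[[-1,0.0037,-0.0022,0,0,0,0],[-1,0.0040,-0.0018,0,0,0,0],[-1,0.0041,-0.0015,0,0,0,0]]' >/dev/null && python3 chk.py 13 && python3 -m handwheel '[[-1,0.0042,-0.0012,0,0,0,0],[-1,0.0043,-0.0008,0,0,0,0],[-1,0.0043,-0.0004,0,0,0,0],[-1,0.0044,0,0,0,0,0]]' >/dev/null && python3 chk.py 13
python3 rows.py 87.7 -2 75
```

```text
T t=5.72 th=143.7 r=50.4 Ft=9.5 Fr=-1.8 Fz=7.5
T t=6.05 th=123.9 r=50.5 Ft=10.1 Fr=-1.2 Fz=9.3
T t=6.30 th=109.2 r=50.5 Ft=9.5 Fr=-1.6 Fz=9.4
T t=6.63 th=89.6 r=50.5 Ft=9.4 Fr=-0.1 Fz=9.4
85.7: 0.0017,0.0001 | 83.7: 0.0018,0.0002 | 81.7: 0.0017,0.0002
79.7: 0.0017,0.0003 | 77.7: 0.0017,0.0003 | 75.7: 0.0017,0.0004
73.7: 0.0017,0.0005 | 71.7: 0.0017,0.0005 | 69.7: 0.0016,0.0006
67.7: 0.0017,0.0006 | 65.7: 0.0016,0.0007 | 63.7: 0.0015,0.0007
61.7: 0.0016,0.0008 | 59.7: 0.0015,0.0009 | 57.7: 0.0015,0.0009
55.7: 0.0015,0.0010 | 53.7: 0.0014,0.0010 | 51.7: 0.0014,0.0010
49.7: 0.0013,0.0011 | 47.7: 0.0013,0.0012 | 45.7: 0.0013,0.0012
43.7: 0.0012,0.0012 | 41.7: 0.0012,0.0013 | 39.7: 0.0012,0.0013
37.7: 0.0011,0.0014 | 35.7: 0.0010,0.0014 | 33.7: 0.0010,0.0014
31.7: 0.0009,0.0015 | 29.7: 0.0009,0.0015 | 27.7: 0.0009,0.0015
25.7: 0.0007,0.0016 | 23.7: 0.0008,0.0016 | 21.7: 0.0007,0.0016
19.7: 0.0006,0.0016 | 17.7: 0.0005,0.0017 | 15.7: 0.0005,0.0016
13.7: 0.0005,0.0017 | 11.7: 0.0004,0.0017 | 9.7: 0.0003,0.0017
7.7: 0.0002,0.0018 | 5.7: 0.0002,0.0017 | 3.7: 0.0002,0.0017
1.7: 0.0001,0.0018 | -0.3: -0.0000,0.0017 | -2.3: -0.0000,0.0018
-4.3: -0.0001,0.0017 | -6.3: -0.0002,0.0017 | -8.3: -0.0002,0.0018
-10.3: -0.0003,0.0017 | -12.3: -0.0004,0.0017 | -14.3: -0.0004,0.0017
-16.3: -0.0004,0.0017 | -18.3: -0.0005,0.0017 | -20.3: -0.0006,0.0016
-22.3: -0.0006,0.0016 | -24.3: -0.0007,0.0016 | -26.3: -0.0008,0.0016
-28.3: -0.0008,0.0016 | -30.3: -0.0008,0.0015 | -32.3: -0.0009,0.0015
-34.3: -0.0010,0.0014 | -36.3: -0.0010,0.0015 | -38.3: -0.0011,0.0013
-40.3: -0.0011,0.0014 | -42.3: -0.0011,0.0013 | -44.3: -0.0012,0.0013
-46.3: -0.0013,0.0012 | -48.3: -0.0012,0.0012 | -50.3: -0.0014,0.0011
-52.3: -0.0013,0.0011 | -54.3: -0.0014,0.0011 | -56.3: -0.0015,0.0010
-58.3: -0.0014,0.0009 | -60.3: -0.0015,0.0009 | -62.3: -0.0016,0.0008
```

```bash
python3 -m handwheel '[[-1,0.0017,0.0001,0,0,0,0]]' >/dev/null && python3 chk.py 13 && python3 -m handwheel '[[-1,0.0018,0.0002,0,0,0,0]]' >/dev/null && python3 chk.py 13 && python3 -m handwheel '[[-1,0.0017,0.0002,0,0,0,0]]' >/dev/null && python3 chk.py 13 && python3 -m handwheel '[[-1,0.0017,0.0003,0,0,0,0]]' >/dev/null && python3 chk.py 13 && python3 -m handwheel '[[-1,0.0017,0.0003,0,0,0,0]]' >/dev/null && python3 chk.py 13 && python3 -m handwheel '[[-1,0.0017,0.0004,0,0,0,0]]' >/dev/null && python3 chk.py 13 && python3 -m handwheel '[[-1,0.0017,0.0005,0,0,0,0]]' >/dev/null && python3 chk.py 13 && python3 -m handwheel '[[-1,0.0017,0.0005,0,0,0,0]]' >/dev/null && python3 chk.py 13 && python3 -m handwheel '[[-1,0.0016,0.0006,0,0,0,0]]' >/dev/null && python3 chk.py 13 && python3 -m handwheel '[[-1,0.0017,0.0006,0,0,0,0]]' >/dev/null && python3 chk.py 13 && python3 -m handwheel '[[-1,0.0016,0.0007,0,0,0,0]]' >/dev/null && python3 chk.py 13 && python3 -m handwheel '[[-1,0.0015,0.0007,0,0,0,0]]' >/dev/null && python3 chk.py 13 && python3 -m handwheel '[[-1,0.0016,0.0008,0,0,0,0]]' >/dev/null && python3 chk.py 13 && python3 -m handwheel '[[-1,0.0015,0.0009,0,0,0,0]]' >/dev/null && python3 chk.py 13 && python3 -m handwheel '[[-1,0.0015,0.0009,0,0,0,0]]' >/dev/null && python3 chk.py 13 && python3 -m handwheel '[[-1,0.0015,0.0010,0,0,0,0]]' >/dev/null && python3 chk.py 13 && python3 -m handwheel '[[-1,0.0014,0.0010,0,0,0,0]]' >/dev/null && python3 chk.py 13 && python3 -m handwheel '[[-1,0.0014,0.0010,0,0,0,0]]' >/dev/null && python3 chk.py 13 && echo END51.7
```

```text
T t=6.72 th=87.3 r=50.5 Ft=8.7 Fr=-0.4 Fz=9.3
T t=6.80 th=85.6 r=50.5 Ft=9.2 Fr=-0.5 Fz=9.3
T t=6.88 th=83.7 r=50.6 Ft=9.1 Fr=0.9 Fz=7.8
T t=6.97 th=81.8 r=50.5 Ft=9.3 Fr=0.8 Fz=8.7
T t=7.05 th=79.9 r=50.6 Ft=9.3 Fr=0.3 Fz=9.1
T t=7.13 th=77.9 r=50.6 Ft=9.4 Fr=-0.3 Fz=8.3
T t=7.22 th=75.9 r=50.5 Ft=9.1 Fr=1.5 Fz=8.2
T t=7.30 th=73.9 r=50.6 Ft=8.6 Fr=1.1 Fz=8.6
T t=7.38 th=72.0 r=50.6 Ft=9.1 Fr=1.2 Fz=6.9
T t=7.47 th=69.9 r=50.6 Ft=9.0 Fr=1.4 Fz=7.9
T t=7.55 th=68.0 r=50.6 Ft=8.7 Fr=0.2 Fz=7.9
T t=7.63 th=66.1 r=50.6 Ft=9.0 Fr=1.8 Fz=7.4
T t=7.72 th=64.1 r=50.6 Ft=9.3 Fr=1.0 Fz=7.9
T t=7.80 th=62.1 r=50.6 Ft=8.6 Fr=1.8 Fz=8.4
T t=7.88 th=60.1 r=50.6 Ft=9.1 Fr=2.1 Fz=7.2
T t=7.97 th=58.1 r=50.6 Ft=8.8 Fr=1.5 Fz=6.8
T t=8.05 th=56.1 r=50.6 Ft=8.5 Fr=1.4 Fz=8.0
T t=8.13 th=54.2 r=50.6 Ft=8.2 Fr=1.9 Fz=6.7
END51.7
```

```bash
python3 -m handwheel '[[-1,0.0013,0.0011,0,0,0,0]]' >/dev/null && python3 chk.py 11.5 && python3 -m handwheel '[[-1,0.0013,0.0012,0,0,0,0]]' >/dev/null && python3 chk.py 11.5 && python3 -m handwheel '[[-1,0.0013,0.0012,0,0,0,0]]' >/dev/null && python3 chk.py 11.5 && python3 -m handwheel '[[-1,0.0012,0.0012,0,0,0,0]]' >/dev/null && python3 chk.py 11.5 && python3 -m handwheel '[[-1,0.0012,0.0013,0,0,0,0]]' >/dev/null && python3 chk.py 11.5 && python3 -m handwheel '[[-1,0.0012,0.0013,0,0,0,0]]' >/dev/null && python3 chk.py 11.5 && python3 -m handwheel '[[-1,0.0011,0.0014,0,0,0,0]]' >/dev/null && python3 chk.py 11.5 && python3 -m handwheel '[[-1,0.0010,0.0014,0,0,0,0]]' >/dev/null && python3 chk.py 11.5 && python3 -m handwheel '[[-1,0.0010,0.0014,0,0,0,0]]' >/dev/null && python3 chk.py 11.5 && python3 -m handwheel '[[-1,0.0009,0.0015,0,0,0,0]]' >/dev/null && python3 chk.py 11.5 && python3 -m handwheel '[[-1,0.0009,0.0015,0,0,0,0]]' >/dev/null && python3 chk.py 11.5 && python3 -m handwheel '[[-1,0.0009,0.0015,0,0,0,0]]' >/dev/null && python3 chk.py 11.5 && python3 -m handwheel '[[-1,0.0007,0.0016,0,0,0,0]]' >/dev/null && python3 chk.py 11.5 && python3 -m handwheel '[[-1,0.0008,0.0016,0,0,0,0]]' >/dev/null && python3 chk.py 11.5 && python3 -m handwheel '[[-1,0.0007,0.0016,0,0,0,0]]' >/dev/null && python3 chk.py 11.5 && python3 -m handwheel '[[-1,0.0006,0.0016,0,0,0,0]]' >/dev/null && python3 chk.py 11.5 && python3 -m handwheel '[[-1,0.0005,0.0017,0,0,0,0]]' >/dev/null && python3 chk.py 11.5 && python3 -m handwheel '[[-1,0.0005,0.0016,0,0,0,0]]' >/dev/null && python3 chk.py 11.5 && echo END15.7
```

```text
T t=8.22 th=52.2 r=50.6 Ft=8.6 Fr=2.8 Fz=7.1
T t=8.30 th=50.2 r=50.6 Ft=9.5 Fr=3.3 Fz=6.8
T t=8.38 th=48.2 r=50.5 Ft=9.6 Fr=3.4 Fz=7.3
T t=8.47 th=46.3 r=50.6 Ft=9.0 Fr=2.6 Fz=6.0
T t=8.55 th=44.3 r=50.5 Ft=9.3 Fr=3.9 Fz=6.5
T t=8.63 th=42.3 r=50.5 Ft=8.8 Fr=1.9 Fz=6.5
T t=8.72 th=40.2 r=50.5 Ft=8.9 Fr=2.4 Fz=6.1
T t=8.80 th=38.3 r=50.5 Ft=9.3 Fr=2.8 Fz=6.0
T t=8.88 th=36.3 r=50.5 Ft=9.3 Fr=3.1 Fz=6.5
T t=8.97 th=34.3 r=50.4 Ft=9.6 Fr=2.9 Fz=5.6
T t=9.05 th=32.3 r=50.5 Ft=9.0 Fr=3.3 Fz=5.3
T t=9.13 th=30.3 r=50.5 Ft=10.2 Fr=2.6 Fz=5.8
T t=9.22 th=28.3 r=50.4 Ft=9.6 Fr=3.6 Fz=5.3
T t=9.30 th=26.3 r=50.4 Ft=9.5 Fr=3.4 Fz=5.0
T t=9.38 th=24.3 r=50.4 Ft=9.4 Fr=2.3 Fz=5.2
T t=9.47 th=22.3 r=50.4 Ft=8.9 Fr=3.2 Fz=5.2
T t=9.55 th=20.3 r=50.3 Ft=9.5 Fr=3.2 Fz=4.1
T t=9.63 th=18.3 r=50.3 Ft=9.3 Fr=3.2 Fz=4.7
END15.7
```

```bash
python3 -m handwheel '[[-1,0.0005,0.0017,0,0,0,0]]' >/dev/null && python3 chk.py 11.5 && python3 -m handwheel '[[-1,0.0004,0.0017,0,0,0,0]]' >/dev/null && python3 chk.py 11.5 && python3 -m handwheel '[[-1,0.0003,0.0017,0,0,0,0]]' >/dev/null && python3 chk.py 11.5 && python3 -m handwheel '[[-1,0.0002,0.0018,0,0,0,0]]' >/dev/null && python3 chk.py 11.5 && python3 -m handwheel '[[-1,0.0002,0.0017,0,0,0,0]]' >/dev/null && python3 chk.py 11.5 && python3 -m handwheel '[[-1,0.0002,0.0017,0,0,0,0]]' >/dev/null && python3 chk.py 11.5 && python3 -m handwheel '[[-1,0.0001,0.0018,0,0,0,0]]' >/dev/null && python3 chk.py 11.5 && python3 -m handwheel '[[-1,0,0.0017,0,0,0,0]]' >/dev/null && python3 chk.py 11.5 && python3 -m handwheel '[[-1,0,0.0018,0,0,0,0]]' >/dev/null && python3 chk.py 11.5 && python3 -m handwheel '[[-1,-0.0001,0.0017,0,0,0,0]]' >/dev/null && python3 chk.py 11.5 && python3 -m handwheel '[[-1,-0.0002,0.0017,0,0,0,0]]' >/dev/null && python3 chk.py 11.5 && python3 -m handwheel '[[-1,-0.0002,0.0018,0,0,0,0]]' >/dev/null && python3 chk.py 11.5 && python3 -m handwheel '[[-1,-0.0003,0.0017,0,0,0,0]]' >/dev/null && python3 chk.py 11.5 && python3 -m handwheel '[[-1,-0.0004,0.0017,0,0,0,0]]' >/dev/null && python3 chk.py 11.5 && python3 -m handwheel '[[-1,-0.0004,0.0017,0,0,0,0]]' >/dev/null && python3 chk.py 11.5 && python3 -m handwheel '[[-1,-0.0004,0.0017,0,0,0,0]]' >/dev/null && python3 chk.py 11.5 && python3 -m handwheel '[[-1,-0.0005,0.0017,0,0,0,0]]' >/dev/null && python3 chk.py 11.5 && python3 -m handwheel '[[-1,-0.0006,0.0016,0,0,0,0]]' >/dev/null && python3 chk.py 11.5 && python3 -m handwheel '[[-1,-0.0006,0.0016,0,0,0,0]]' >/dev/null && python3 chk.py 11.5 && echo END-22.3
```

```text
T t=9.72 th=16.3 r=50.3 Ft=10.0 Fr=2.9 Fz=5.3
T t=9.80 th=14.3 r=50.3 Ft=9.9 Fr=3.3 Fz=5.2
T t=9.88 th=12.3 r=50.3 Ft=9.2 Fr=3.0 Fz=4.1
T t=9.97 th=10.2 r=50.2 Ft=9.3 Fr=3.5 Fz=4.2
T t=10.05 th=8.2 r=50.2 Ft=8.9 Fr=3.8 Fz=5.0
T t=10.13 th=6.2 r=50.2 Ft=8.6 Fr=3.5 Fz=3.7
T t=10.22 th=4.2 r=50.2 Ft=9.4 Fr=2.6 Fz=4.2
T t=10.30 th=2.2 r=50.1 Ft=9.4 Fr=2.6 Fz=3.7
T t=10.38 th=0.1 r=50.1 Ft=9.0 Fr=3.9 Fz=4.1
T t=10.47 th=358.1 r=50.1 Ft=9.6 Fr=3.1 Fz=3.4
T t=10.55 th=356.1 r=50.0 Ft=9.0 Fr=2.9 Fz=4.7
T t=10.63 th=354.1 r=50.0 Ft=9.4 Fr=3.1 Fz=3.4
T t=10.72 th=352.1 r=50.0 Ft=9.3 Fr=3.9 Fz=4.3
T t=10.80 th=350.0 r=50.0 Ft=8.8 Fr=3.5 Fz=3.8
T t=10.88 th=348.0 r=50.0 Ft=9.7 Fr=3.0 Fz=3.3
T t=10.97 th=346.0 r=50.0 Ft=9.2 Fr=3.5 Fz=4.0
T t=11.05 th=343.9 r=50.0 Ft=8.3 Fr=3.6 Fz=3.2
T t=11.13 th=341.9 r=49.9 Ft=8.7 Fr=4.3 Fz=3.7
T t=11.22 th=339.9 r=49.9 Ft=9.2 Fr=2.7 Fz=3.1
END-22.3
```

```bash
python3 -m handwheel '[[-1,-0.0007,0.0016,0,0,0,0]]' >/dev/null && python3 chk.py 11.5 && python3 -m handwheel '[[-1,-0.0008,0.0016,0,0,0,0]]' >/dev/null && python3 chk.py 11.5 && python3 -m handwheel '[[-1,-0.0008,0.0016,0,0,0,0]]' >/dev/null && python3 chk.py 11.5 && python3 -m handwheel '[[-1,-0.0008,0.0015,0,0,0,0]]' >/dev/null && python3 chk.py 11.5 && python3 -m handwheel '[[-1,-0.0009,0.0015,0,0,0,0]]' >/dev/null && python3 chk.py 11.5 && python3 -m handwheel '[[-1,-0.0010,0.0014,0,0,0,0]]' >/dev/null && python3 chk.py 11.5 && python3 -m handwheel '[[-1,-0.0010,0.0015,0,0,0,0]]' >/dev/null && python3 chk.py 11.5 && python3 -m handwheel '[[-1,-0.0011,0.0013,0,0,0,0]]' >/dev/null && python3 chk.py 11.5 && python3 -m handwheel '[[-1,-0.0011,0.0014,0,0,0,0]]' >/dev/null && python3 chk.py 11.5 && python3 -m handwheel '[[-1,-0.0011,0.0013,0,0,0,0]]' >/dev/null && python3 chk.py 11.5 && python3 -m handwheel '[[-1,-0.0012,0.0013,0,0,0,0]]' >/dev/null && python3 chk.py 11.5 && python3 -m handwheel '[[-1,-0.0013,0.0012,0,0,0,0]]' >/dev/null && python3 chk.py 11.5 && python3 -m handwheel '[[-1,-0.0012,0.0012,0,0,0,0]]' >/dev/null && python3 chk.py 11.5 && python3 -m handwheel '[[-1,-0.0014,0.0011,0,0,0,0]]' >/dev/null && python3 chk.py 11.5 && python3 -m handwheel '[[-1,-0.0013,0.0011,0,0,0,0]]' >/dev/null && python3 chk.py 11.5 && python3 -m handwheel '[[-1,-0.0014,0.0011,0,0,0,0]]' >/dev/null && python3 chk.py 11.5 && python3 -m handwheel '[[-1,-0.0015,0.0010,0,0,0,0]]' >/dev/null && python3 chk.py 11.5 && python3 -m handwheel '[[-1,-0.0014,0.0009,0,0,0,0]]' >/dev/null && python3 chk.py 11.5 && echo END-58.3
```

```text
T t=11.30 th=337.9 r=49.9 Ft=9.4 Fr=2.5 Fz=3.7
T t=11.38 th=335.8 r=49.8 Ft=9.2 Fr=2.8 Fz=3.2
T t=11.47 th=334.2 r=49.7 Ft=15.1 Fr=-0.7 Fz=2.8
```

Force jumped to 15 N at about 334° after ~192° of drive, which looks like the seat. I'll ease the command back by 1° and see whether the force holds without motion.

```bash
python3 -m handwheel '[[-1,0.0004,-0.0008,0,0,0,0]]' >/dev/null; python3 chk.py 11.5;  python3 -m handwheel '[[-1,0,0,0,0,0,0]]' >/dev/null; python3 chk.py 18
```

```text
T t=11.55 th=335.1 r=49.5 Ft=9.7 Fr=1.4 Fz=3.3
T t=11.63 th=335.2 r=49.5 Ft=9.8 Fr=1.5 Fz=4.6
```

```bash
python3 -m handwheel '[[-1,-0.0004,0.0008,0,0,0,0]]' >/dev/null; python3 chk.py 16.5 && python3 -m handwheel '[[-1,-0.0002,0.0004,0,0,0,0]]' >/dev/null; python3 chk.py 18;python3 rows.py -28.8 5 82 
```

```text
T t=11.72 th=334.4 r=49.5 Ft=14.7 Fr=0.6 Fz=2.2
T t=11.80 th=334.2 r=49.4 Ft=15.0 Fr=0.3 Fz=2.4
-23.8: 0.0019,-0.0039 | -18.8: 0.0016,-0.0041 | -13.8: 0.0012,-0.0042
-8.8: 0.0009,-0.0042 | -3.8: 0.0005,-0.0044 | 1.2: 0.0001,-0.0043
6.2: -0.0003,-0.0044 | 11.2: -0.0007,-0.0043 | 16.2: -0.0010,-0.0042
21.2: -0.0014,-0.0042 | 26.2: -0.0018,-0.0040 | 31.2: -0.0020,-0.0038
36.2: -0.0025,-0.0036 | 41.2: -0.0027,-0.0034 | 46.2: -0.0030,-0.0032
51.2: -0.0033,-0.0029 | 56.2: -0.0035,-0.0025 | 61.2: -0.0037,-0.0023
66.2: -0.0039,-0.0019 | 71.2: -0.0041,-0.0016 | 76.2: -0.0042,-0.0012
81.2: -0.0043,-0.0009 | 86.2: -0.0043,-0.0005 | 91.2: -0.0044,-0.0001
96.2: -0.0043,0.0003 | 101.2: -0.0043,0.0007 | 106.2: -0.0043,0.0010
111.2: -0.0041,0.0014 | 116.2: -0.0040,0.0017 | 121.2: -0.0038,0.0021
126.2: -0.0036,0.0025 | 131.2: -0.0034,0.0027 | 136.2: -0.0032,0.0030
141.2: -0.0029,0.0033 | 146.2: -0.0026,0.0035 | 151.2: -0.0022,0.0037
156.2: -0.0020,0.0039 | 161.2: -0.0015,0.0041 | 166.2: -0.0013,0.0042
171.2: -0.0008,0.0043 | 176.2: -0.0005,0.0043 | 181.2: -0.0001,0.0044
186.2: 0.0003,0.0043 | 191.2: 
[... 189 characters left out ...]
29 | 236.2: 0.0035,0.0026 | 241.2: 0.0037,0.0022
246.2: 0.0039,0.0020 | 251.2: 0.0041,0.0015 | 256.2: 0.0042,0.0013
261.2: 0.0042,0.0008 | 266.2: 0.0044,0.0005 | 271.2: 0.0043,0.0001
276.2: 0.0044,-0.0003 | 281.2: 0.0043,-0.0006 | 286.2: 0.0042,-0.0011
291.2: 0.0042,-0.0014 | 296.2: 0.0040,-0.0017 | 301.2: 0.0038,-0.0021
306.2: 0.0036,-0.0024 | 311.2: 0.0034,-0.0028 | 316.2: 0.0032,-0.0030
321.2: 0.0029,-0.0033 | 326.2: 0.0025,-0.0035 | 331.2: 0.0023,-0.0037
336.2: 0.0019,-0.0039 | 341.2: 0.0016,-0.0041 | 346.2: 0.0012,-0.0042
351.2: 0.0009,-0.0042 | 356.2: 0.0005,-0.0044 | 361.2: 0.0001,-0.0043
366.2: -0.0003,-0.0044 | 371.2: -0.0007,-0.0043 | 376.2: -0.0010,-0.0042
381.2: -0.0014,-0.0042 |
```

It holds 15 N statically, well above the 9 N running force, so the valve is seated. Now I'll reverse and check for the end of the slack.

```bash
python3 -m handwheel '[[-1,0.0019,-0.0039,0,0,0,0],[-1,0.0016,-0.0041,0,0,0,0],[-1,0.0012,-0.0042,0,0,0,0],[-1,0.0009,-0.0042,0,0,0,0]]' >/dev/null ; python3 chk.py 4.5 && python3 -m handwheel '[[-1,0.0005,-0.0044,0,0,0,0],[-1,0.0001,-0.0043,0,0,0,0]]' >/dev/null && python3 chk.py 4.5 && python3 -m handwheel '[[-1,-0.0003,-0.0044,0,0,0,0]]' >/dev/null && python3 chk.py 4.5 && python3 -m handwheel '[[-1,-0.0007,-0.0043,0,0,0,0]]' >/dev/null && python3 chk.py 4.5 && python3 -m handwheel '[[-1,-0.0010,-0.0042,0,0,0,0]]' >/dev/null && python3 chk.py 4.5 && python3 -m handwheel '[[-1,-0.0014,-0.0042,0,0,0,0]]' >/dev/null && python3 chk.py 4.5 && python3 -m handwheel '[[-1,-0.0018,-0.0040,0,0,0,0]]' >/dev/null && python3 chk.py 4.5 && python3 -m handwheel '[[-1,-0.0020,-0.0038,0,0,0,0]]' >/dev/null && python3 chk.py 4.5 && python3 -m handwheel '[[-1,-0.0025,-0.0036,0,0,0,0]]' >/dev/null && python3 chk.py 4.5 && python3 -m handwheel '[[-1,-0.0027,-0.0034,0,0,0,0]]' >/dev/null && python3 chk.py 4.5 && python3 -m handwheel '[[-1,-0.0030,-0.0032,0,0,0,0]]' >/dev/null && python3 chk.py 4.5 && python3 -m handwheel '[[-1,-0.0033,-0.0029,0,0,0,0]]' >/dev/null && python3 chk.py 4.5 && python3 -m handwheel '[[-1,-0.0035,-0.0025,0,0,0,0]]' >/dev/null && python3 chk.py 4.5 && python3 -m handwheel '[[-1,-0.0037,-0.0023,0,0,0,0]]' >/dev/null && python3 chk.py 4.5 && echo END61.2
```

```text
T t=12.13 th=351.6 r=49.8 Ft=-0.6 Fr=0.1 Fz=6.1
T t=12.30 th=1.6 r=49.9 Ft=-0.5 Fr=0.2 Fz=5.9
T t=12.38 th=6.7 r=49.9 Ft=-1.3 Fr=-0.5 Fz=5.7
T t=12.47 th=11.7 r=49.9 Ft=-0.3 Fr=0.3 Fz=5.3
T t=12.55 th=16.7 r=49.9 Ft=-1.4 Fr=-0.2 Fz=6.6
T t=12.63 th=21.8 r=50.0 Ft=-1.1 Fr=-0.1 Fz=4.5
T t=12.72 th=26.8 r=50.0 Ft=-0.9 Fr=0.5 Fz=5.9
T t=12.80 th=31.8 r=50.1 Ft=-1.4 Fr=-0.8 Fz=6.7
T t=12.88 th=36.0 r=50.0 Ft=-9.6 Fr=-1.1 Fz=4.1
```

Slack ended at about 35°, so the free travel was ~70°. Now one full turn from here, finishing at ~395°.

```bash
python3 -m handwheel '[[-1,-0.0027,-0.0034,0,0,0,0],[-1,-0.0030,-0.0032,0,0,0,0],[-1,-0.0033,-0.0029,0,0,0,0],[-1,-0.0035,-0.0025,0,0,0,0],[-1,-0.0037,-0.0023,0,0,0,0]]' >/dev/null; python3 chk.py 14 && python3 -m handwheel '[[-1,-0.0039,-0.0019,0,0,0,0],[-1,-0.0041,-0.0016,0,0,0,0],[-1,-0.0042,-0.0012,0,0,0,0],[-1,-0.0043,-0.0009,0,0,0,0],[-1,-0.0043,-0.0005,0,0,0,0],[-1,-0.0044,-0.0001,0,0,0,0]]' >/dev/null; python3 chk.py 14 && python3 -m handwheel '[[-1,-0.0043,0.0003,0,0,0,0],[-1,-0.0043,0.0007,0,0,0,0],[-1,-0.0043,0.0010,0,0,0,0],[-1,-0.0041,0.0014,0,0,0,0],[-1,-0.0040,0.0017,0,0,0,0],[-1,-0.0038,0.0021,0,0,0,0]]' >/dev/null; python3 chk.py 14 && python3 -m handwheel '[[-1,-0.0036,0.0025,0,0,0,0],[-1,-0.0034,0.0027,0,0,0,0],[-1,-0.0032,0.0030,0,0,0,0],[-1,-0.0029,0.0033,0,0,0,0],[-1,-0.0026,0.0035,0,0,0,0],[-1,-0.0022,0.0037,0,0,0,0]]' >/dev/null; python3 chk.py 14 && python3 -m handwheel '[[-1,-0.0020,0.0039,0,0,0,0],[-1,-0.0015,0.0041,0,0,0,0],[-1,-0.0013,0.0042,0,0,0,0],[-1,-0.0008,0.0043,0,0,0,0],[-1,-0.0005,0.0043,0,0,0,0],[-1,-0.0001,0.0044,0,0,0,0]]' >/dev/null; python3 chk.py 14 && echo END181.2
```

```text
T t=13.30 th=60.0 r=50.0 Ft=-9.6 Fr=-1.5 Fz=3.0
T t=13.80 th=90.0 r=50.3 Ft=-9.3 Fr=-0.0 Fz=2.1
T t=14.30 th=119.8 r=50.5 Ft=-8.7 Fr=1.9 Fz=3.6
T t=14.80 th=149.7 r=50.7 Ft=-9.1 Fr=3.6 Fz=5.6
T t=15.30 th=179.6 r=50.7 Ft=-9.7 Fr=3.2 Fz=6.5
END181.2
```

```bash
python3 -m handwheel '[[-1,0.0003,0.0043,0,0,0,0],[-1,0.0006,0.0043,0,0,0,0],[-1,0.0011,0.0043,0,0,0,0],[-1,0.0014,0.0041,0,0,0,0],[-1,0.0017,0.0040,0,0,0,0],[-1,0.0021,0.0038,0,0,0,0]]' >/dev/null; python3 chk.py 14 && python3 -m handwheel '[[-1,0.0024,0.0036,0,0,0,0],[-1,0.0028,0.0034,0,0,0,0],[-1,0.0030,0.0032,0,0,0,0],[-1,0.0033,0.0029,0,0,0,0],[-1,0.0035,0.0026,0,0,0,0],[-1,0.0037,0.0022,0,0,0,0]]' >/dev/null; python3 chk.py 14 && python3 -m handwheel '[[-1,0.0039,0.0020,0,0,0,0],[-1,0.0041,0.0015,0,0,0,0],[-1,0.0042,0.0013,0,0,0,0],[-1,0.0042,0.0008,0,0,0,0],[-1,0.0044,0.0005,0,0,0,0],[-1,0.0043,0.0001,0,0,0,0]]' >/dev/null; python3 chk.py 14 && python3 -m handwheel '[[-1,0.0044,-0.0003,0,0,0,0],[-1,0.0043,-0.0006,0,0,0,0],[-1,0.0042,-0.0011,0,0,0,0],[-1,0.0042,-0.0014,0,0,0,0],[-1,0.0040,-0.0017,0,0,0,0],[-1,0.0038,-0.0021,0,0,0,0]]' >/dev/null; python3 chk.py 14 && python3 -m handwheel '[[-1,0.0036,-0.0024,0,0,0,0],[-1,0.0034,-0.0028,0,0,0,0],[-1,0.0032,-0.0030,0,0,0,0],[-1,0.0029,-0.0033,0,0,0,0],[-1,0.0025,-0.0035,0,0,0,0],[-1,0.0023,-0.0037,0,0,0,0]]' >/dev/null; python3 chk.py 14 && echo END331.2
```

```text
T t=15.80 th=209.3 r=50.5 Ft=-8.9 Fr=2.7 Fz=8.9
T t=16.30 th=239.2 r=50.1 Ft=-9.8 Fr=2.2 Fz=10.9
T t=16.80 th=269.4 r=49.9 Ft=-8.6 Fr=3.1 Fz=9.9
T t=17.30 th=299.7 r=50.0 Ft=-9.8 Fr=1.8 Fz=8.6
T t=17.80 th=329.9 r=50.0 Ft=-10.2 Fr=1.9 Fz=7.2
END331.2
```

```bash
python3 -m handwheel '[[-1,0.0019,-0.0039,0,0,0,0],[-1,0.0016,-0.0041,0,0,0,0],[-1,0.0012,-0.0042,0,0,0,0],[-1,0.0009,-0.0042,0,0,0,0],[-1,0.0005,-0.0044,0,0,0,0],[-1,0.0001,-0.0043,0,0,0,0]]' >/dev/null; python3 chk.py 14 && python3 -m handwheel '[[-1,-0.0003,-0.0044,0,0,0,0],[-1,-0.0007,-0.0043,0,0,0,0],[-1,-0.0010,-0.0042,0,0,0,0],[-1,-0.0014,-0.0042,0,0,0,0],[-1,-0.0018,-0.0040,0,0,0,0]]' >/dev/null; python3 chk.py 14
```

```text
T t=18.30 th=359.9 r=50.0 Ft=-9.3 Fr=0.8 Fz=6.2
T t=18.72 th=25.0 r=50.0 Ft=-9.3 Fr=0.3 Fz=4.7
```

```bash
python3 -m handwheel '[[-1,-0.0020,-0.0038,0,0,0,0],[-1,-0.0025,-0.0036,0,0,0,0],[-1,0,0,0,0,0,0]]' >/dev/null; python3 chk.py 14; python3 -m handwheel '[[-1,0.0008,0.0011,0,0,0,0],[-1,0,0,0,0,0,0],[-0.3,0,0,0,0,0,0],[-0.1,0,0,0,0,0,0],[0,0,0,0,0,0,0],[0,0,0,0,0,0,0],[0,0,0,0,0,0,0]]'; python3 chk.py 14
```

```text
T t=18.97 th=35.7 r=50.0 Ft=-6.9 Fr=0.7 Fz=3.3
t: 19.55
tool_pos: [0.6737, 0.1695, 0.2268]
ee_rot: [3.141, -0.0, -0.001]
force: [-0.2, -0.4, -0.3]
gripper_width: 0.478
gripper_force: 0.0
T t=19.55 th=35.0 r=49.7 Ft=-0.2 Fr=-0.4 Fz=-0.3
```

Released cleanly. I'll rise straight up, look and hand in.

```bash
python3 -m handwheel '[[0,0,0,-0.02,0,0,0],[0,0,0,-0.03,0,0,0],[0,0,0,-0.03,0,0,0],[0,0,0,-0.03,0,0,0],[0,0,0,0,0,0,0],[0,0,0,0,0,0,0],[0,0,0,0,0,0,0]]'; python3 - <<'E'
from h import *
c=cam("side");cv2.imwrite("pics/fin.png",cv2.resize(c["frame"][130:290,180:380,::-1],None,fx=3,fy=3))
E
```

```text
t: 20.13
tool_pos: [0.6736, 0.1694, 0.3363]
ee_rot: [3.141, -0.0, -0.002]
force: [-0.2, -0.5, -0.6]
gripper_width: 0.497
gripper_force: 0.0
```

View pics/fin.png

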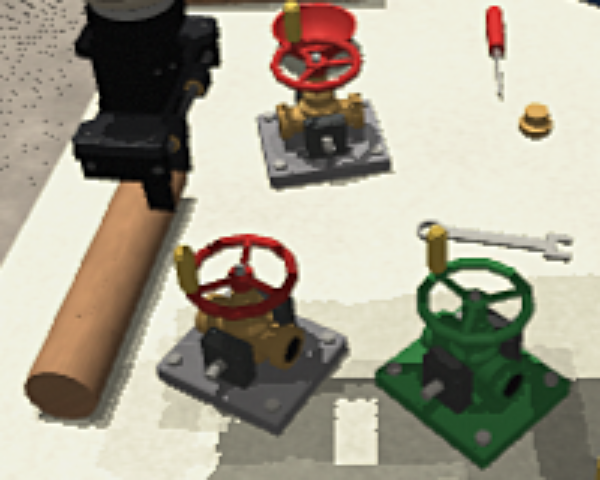

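The gripper is clear above the wheel. The handle is at crop (185,270), the valve still sits square in its clamp, and nothing else has moved.

```bash
python3 -c "
from cell import hand_in
print(hand_in())"
```

```text
the job is handed in; nothing more can be done
None
```

I wound the left valve shut until it held a steady 15 N at the seat (running force is about 9 N), took up about 70° of slack, opened it one full turn, let go and handed the job in at about 20 s; no verdict came back.

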